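# Lower the ratchet-arm bench magnifier

### The arm

A 7-joint arm with a two-finger parallel gripper is mounted at the origin on the work surface. World frame = base frame: x ahead of the robot, y to its left, z up, the work surface at z = 0. Lengths are in m, angles in rad, forces in N, time in s.
With the tool pointing down it reaches from about 0.375 to 0.925 m from the base axis. Payload 3.1 kg.
Tool frame: the origin (TCP) lies midway between the tips of the shut fingers; the grasp point (between the pads) lies 19 mm behind it; z points along the fingers, y is the direction in which the jaws open and shut (so a half turn about z gives the same grasp; the last joint's range is limited). The gripper opens to 85 mm and grips with 20 to 120 N. Pads are 22 mm wide; open, the fingers measure 114 mm over their backs; the gripper's body (76 mm by 85 mm) begins 54 mm behind the grasp point. The pads swing forward as they close: fully open they stand 13 mm farther back than shut.
Start: joints at [1.106, 0.383, 0.044, 1.598, -0.018, 1.161, -0.05], TCP at [0.233, -0.607, 0.211] pointing down, gripper open.
Joint ranges: [-2.61, 2.61], [-0.41, 2.15], [-1.48, 1.57], [0, 2.5], [-1.57, 4.71], [0.05, 1.97], [-2.85, 2.85]. Speed limits (rad/s): [2.79, 2.79, 3.14, 3.14, 3.14, 3.14, 3.14].

### API

Orientations are given as a unit quaternion [w, x, y, z].
In Python, from plant import * gives the robot as it stands. Calls block until the motion is done:
- movep(position, orientation): joint-space move of the TCP to a pose.
- servo_line(position, feed=0.15, rot=None, f_stop=None): straight line of the TCP; rot=None keeps the orientation; feed is the mean speed in m/s. With f_stop (N) it stops when the force on the tool has changed by that much, and returns True; else False.
- move_joints(angles): joint-space move.
- gripper_to(opening, force=None): finger opening in m; force is the grip in N (None keeps the last); returns when the fingers have stopped.
- hold(seconds).
- solve_ik(position, orientation): joint angles nearest the present ones, or None.
- snapshot(name): name is "scene" or "side" or "wrist"; returns a dict with "pixels" (480x640x3 uint8, red, green, blue), "z_map" (480x640 float32, m along the optical axis (not along the pixel's ray), 0 where there is no reading), "vfov" (degrees; the focal length in pixels is half the picture's height over the tangent of half this angle, whatever the lens; pixels are square), "cx", "cy" (the principal point, pixels), "R" (3x3) and "t" (3): a world point X has camera coordinates R X + t. Camera axes: x right, y down, z forward; pixel columns grow to the right and rows downward; lengths in m; the calibration is good to about 2 mm. A picture is of the moment at which its call begins.
A pose or a line that the arm cannot do raises Unreachable and nothing moves.
- close_job(): hands the job in, once; it reports no verdict.
Readings, each from a call of its own:
- get_t(): time.
- get_joint_pos(): joint angles.
- get_joint_velocities(): joint speeds.
- get_joint_efforts(): joint torques, N m.
- get_tool_pos(): TCP position.
- get_tool_rot(): TCP orientation.
- get_wrist_force(): force on the tool from outside, world axes, zero at the start.
- get_wrist_torque(): the same for the moment, N m.
- get_gripper_width(): finger opening in m.
Only numpy, scipy, OpenCV 4.12 (cv2) and the standard library are available. Lean on these libraries where they do the work, as an engineer would, in place of code of your own. Each camera call takes 0.05 s, during which the arm holds its last target. There are 200 camera calls.

### The job

Lower the bench magnifier over the part being inspected: press down the red thumb tab to free the ratchet pawl, and once it is out of the teeth push the lens arm all the way down onto its stop by the blue bar. Only press and push with the fingertips, never raise the arm or lift anything, and leave the casting, the oil filter and the brake pad undisturbed. At the end the pawl is still pressed free, the arm is fully down, and the robot is clear of everything.

Things in the scene. Friction and masses are not known exactly. Their poses are not given: they have to be found in the camera images.
- stand: The fixed stand of the magnifier: grey base plate 240 x 130 x 18 mm with white upright cheeks (42 mm apart centre to centre, the rear pair 181 mm high). Origin on the bench under the arm's hinge, z up. Its +x axis points along the lens arm towards the lens; the pawl's tab lies on the -x side. It cannot move.
- hinge_axis (a point): The lens arm's hinge axis (parallel to the stand's y axis), 120 mm above the bench over the stand's origin.
- push_bar (a point): Centre of the blue round bar at the free end of the lens arm, 24 mm in diameter and 60 mm long, parallel to the hinge, 295 mm from the hinge axis. Push down on it from above. The bar's centre is in line with the hinge: at arm angle q it lies 295*cos(q) mm along the stand's +x from the hinge and 295*sin(q) mm above it. Between hinge and bar, a white round lens head, 150 mm across and 28 mm thick, centred 205 mm from the hinge, is part of the arm.
- lens_arm (a joint): Angle of the lens arm in rad: 0 = level, on its stop (fully down); positive = raised; starts at 0.55 to 0.80; top limit 1.0. With the pawl in, the arm is blocked at about 0.47 by the first of three teeth, and must not be forced past it. The hinge is stiff: the arm stays where it is left and takes about 5 N on the bar to push down.
- pawl_tab (a point): Centre of the top face of the pawl's red thumb tab, 30 mm square, 8 mm thick, 126 mm behind the hinge (stand -x) and 192 mm above the bench when the pawl is in. Pressed down, it swings about a pivot that lies 66 mm nearer the hinge and 22 mm lower, and the tab goes down by about 20 mm.
- pawl (a joint): Pawl angle in rad: 0 = in the teeth, 0.32 = pressed fully free against its stop; clear of the teeth above about 0.18. About 3.5 N on the tab moves it; it has no spring and stays where it is left.
- casting_mid (a point): Loose aluminium pump casting standing under the lens, plate 70 x 50 mm with a round boss, 38 mm high overall; this point is its centre, 20 mm above its underside. Not to be touched.
- oil_filter_mid (a point): Loose black oil filter, upright, 76 mm across and 88 mm high; this point is its centre. Not to be touched.
- brake_pad_mid (a point): Loose dark brake pad lying flat, 110 x 50 x 17 mm; this point is its centre. Not to be touched.

How it is judged:
On the way, in this order (a step that is already met when the one before it is completed fails the run):
1. the pawl is pressed free while the arm is still up, above its teeth (value of joint pawl above 0.2 rad and value of joint lens_arm above 0.44 rad), for 0.2 s.
2. the arm is pushed down onto its stop (value of joint lens_arm below 0.035 rad), for 0.2 s.
At the end, for the whole second after the job is handed in: The lens arm rests within 0.035 rad (10 mm at the bar) of its stop, the pawl still stands free (above 0.18 rad), and casting, oil filter and brake pad are within 10 mm of where they started (value of joint lens_arm below 0.035 rad and value of joint pawl above 0.18 rad and not (velocity of joint lens_arm below -0.05 rad/s) and not (velocity of joint lens_arm above 0.05 rad/s) and distance of each of casting_mid, oil_filter_mid, brake_pad_mid from where it was at the start of the episode below 0.01 m); the robot touches nothing.
It fails at once if the arm is forced down past the teeth with the pawl in them (value of joint lens_arm below 0.36 rad and value of joint pawl below 0.1 rad).
It fails at once if the arm is raised well above where it was parked (value of joint lens_arm above 0.9 rad).
It fails at once if the casting is moved or lifted (distance of casting_mid from where it was at the start of the episode above 0.01 m).
It fails at once if the oil filter is moved or lifted (distance of oil_filter_mid from where it was at the start of the episode above 0.01 m).
It fails at once if the brake pad is moved or lifted (distance of brake_pad_mid from where it was at the start of the episode above 0.01 m).
It also fails if it takes over 56 s, if anything falls off the work surface, if the arm or the gripper's body presses on something with over 40 N, if the wrist force passes 120 N, or if a joint passes its speed limit or range.

## Working session

There is one attempt and no reset: what is moved stays moved. The work goes in short steps, each a Python script; the robot and the scene stay as the last script left them, time stands still between calls to the robot, and variables do not carry over. Pictures are saved under pics/ and viewed, about 8 in all and at most 12, crops included, and the job is handed in when it is done.

```bash
ls; mkdir -p pics
python3 - <<'E'
from plant import *
import cv2,numpy as np
o=[]
for n in("scene","side"):
    s=snapshot(n);np.savez(f"{n}.npz",**s);o.append(s["pixels"][:,:,::-1]);print(n,s["vfov"],s["R"],s["t"],(s["z_map"]>0).mean())
    cv2.imwrite(f"pics/{n}1.png",o[-1])
print(get_t(),get_tool_rot())
E
```

```text
pics
scene 50.32624260156473 [[ 0.01989733  0.99975183  0.01001851]
 [ 0.70160071 -0.0068231  -0.71253764]
 [-0.71229245  0.02120659 -0.70156236]] [ 0.03727202 -0.27855829  1.40719985] 0.9959537760416667
side 45.44071416559808 [[-0.78665887 -0.61709067 -0.0191554 ]
 [-0.38445776  0.5139064  -0.76687185]
 [ 0.48307354 -0.5959021  -0.64151433]] [0.4236467  0.35548741 0.72620264] 0.9960123697916666
0.1 [-1.18794568e-03  9.83221127e-01  1.82413627e-01 -2.69944855e-04]
```

View pics/scene1.png

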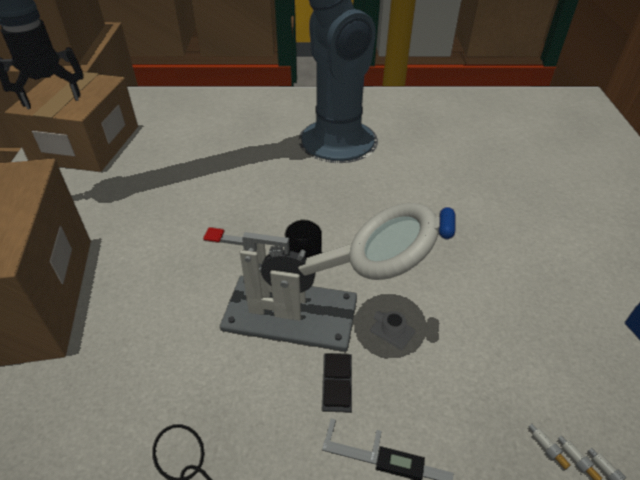

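View pics/side1.png

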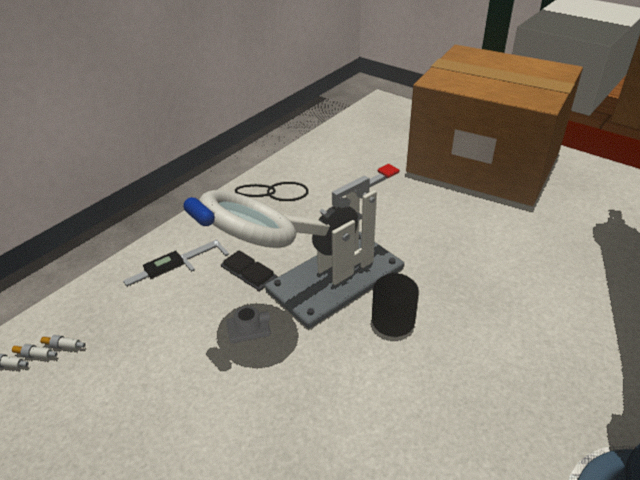

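The scene view shows the red tab at (214,235), the blue bar at (447,222), the lens at (395,242), the filter at (303,240) and the pad at (337,382). In the side view the tab is at (388,171) and the bar at (199,210). Next I measure them in 3D.

```bash
cat > h.py <<'E'
import numpy as np,cv2
def pts(s,m):
    f=240/np.tan(np.radians(s["vfov"])/2);v,u=np.nonzero(m&(s["z_map"]>0));z=s["z_map"][v,u]
    c=np.c_[(u-s["cx"])/f*z,(v-s["cy"])/f*z,z];return (c-s["t"])@s["R"]
def mask(s,col,box):
    p=s["pixels"].astype(int);r,g,b=p[...,0],p[...,1],p[...,2]
    m=(r>120)&(g<70)&(b<70) if col=="red" else (b>90)&(r<70)&(b>g+40) if col=="blue" else (p.max(2)<45)
    k=np.zeros_like(m);x0,y0,x1,y1=box;k[y0:y1,x0:x1]=1;return m&k
def ray(s,u,v):
    f=240/np.tan(np.radians(s["vfov"])/2);d=s["R"].T@np.array([(u-s["cx"])/f,(v-s["cy"])/f,1]);return -s["R"].T@s["t"],d/np.linalg.norm(d)
def tri(a,b):
    (p,d),(q,e)=a,b;k=np.linalg.lstsq(np.c_[d,-e],q-p,rcond=None)[0];A=p+k[0]*d;B=q+k[1]*e;return (A+B)/2,np.linalg.norm(A-B)
E
python3 - <<'E'
from h import *
np.set_printoptions(precision=4,suppress=True)
S={n:dict(np.load(n+".npz")) for n in("scene","side")}
B={"scene":{"red":(190,215,235,255),"blue":(430,195,470,250)},"side":{"red":(365,150,410,190),"blue":(170,185,230,235)}}
for c in("red","blue"):
    R=[]
    for n in S:
        m=mask(S[n],c,B[n][c]);P=pts(S[n],m);v,u=np.nonzero(m);R.append(ray(S[n],u.mean(),v.mean()))
        print(c,n,len(P),np.median(P,0),P.min(0),P.max(0))
    print(" tri",*tri(*R))
s=S["scene"]
# base plate top z=.018 and pad/filter
full=np.ones((480,640),bool)
for n in S:
    s=S[n];P=pts(s,full);C=s["pixels"].reshape(-1,3)[(s["z_map"]>0).ravel()]
    box=(P[:,0]>.3)&(P[:,0]<1)&(P[:,1]>-.4)&(P[:,1]<.35)
    k=box&(abs(P[:,2]-.018)<.005)
    sel=P[k&(C.max(1)>70)&(C.max(1)<125)];rc=cv2.minAreaRect((sel[:,:2]*1000).astype(np.float32));print(n,"base",len(sel),rc)
    f=P[box&(abs(P[:,2]-.088)<.005)&(C.max(1)<60)];print("z88 dark",len(f),f.min(0),f.max(0))
    f=P[box&(P[:,2]>.2)];print("top",f[f[:,2].argmax()],)
    k=box&(P[:,2]>.03); H=P[k]
    w=P[box&(abs(P[:,2]-.181)<.004)];print("z181",w.min(0) if len(w) else 0,w.max(0) if len(w) else 0)
    p=P[box&(P[:,2]>.011)&(P[:,2]<.025)&(C.max(1)<60)&(P[:,0]>.6)];print("pad",len(p),np.median(p,0),np.percentile(p,[3,97],axis=0))
E
```

```text
red scene 167 [ 0.573  -0.2372  0.1922] [ 0.5586 -0.2509  0.1893] [ 0.5876 -0.2233  0.1958]
red side 138 [ 0.569  -0.2348  0.1928] [ 0.5557 -0.2495  0.189 ] [ 0.5862 -0.2207  0.196 ]
 tri [ 0.571  -0.2377  0.1904] 0.0002937613398337815
blue scene 284 [0.6544 0.1257 0.2923] [0.6255 0.115  0.2859] [0.6747 0.1385 0.2953]
blue side 385 [0.6406 0.1315 0.2921] [0.6173 0.1172 0.2834] [0.67   0.1411 0.2967]
 tri [0.647  0.1276 0.2866] 0.0012480677599873223
scene base 4866 ((742.9893798828125, 36.457489013671875), (690.1099243164062, 232.4672393798828), 46.39652633666992)
z88 dark 642 [ 0.4243 -0.1516  0.083 ] [ 0.6116 -0.0545  0.0923]
top [0.632  0.1333 0.2953]
z181 [ 0.5717 -0.2332  0.177 ] [ 0.6297 -0.0104  0.185 ]
pad 2469 [ 0.7625 -0.0207  0.0164] [[ 0.603  -0.1533  0.0122]
 [ 0.9024  0.0879  0.02  ]]
side base 4010 ((735.241943359375, 35.48577880859375), (670.7955932617188, 251.7802276611328), 43.722450256347656)
z88 dark 980 [ 0.4171 -0.1183  0.083 ] [ 0.5987 -0.0542  0.0929]
top [0.6529 0.1262 0.2967]
z181 [ 0.5576 -0.2288  0.177 ] [ 0.6202 -0.02    0.185 ]
pad 1428 [ 0.7349 -0.0212  0.0175] [[ 0.6018 -0.0967  0.0119]
 [ 0.8961  0.0869  0.0209]]
```

Tab (0.571,-0.237,0.192) and bar (0.646,0.128,0.284) give a stand yaw of about 78.4° and q of about 0.58. That q predicts a bar height of 0.281, so the fit holds. Next I check the transit corridor, then press the tab.

```bash
cat >> h.py <<'E'
tab=np.array([.571,-.237,.192]);d=np.array([.075,.3655,0]);d/=np.linalg.norm(d);hinge=tab+.126*d;hinge[2]=.12
yaw=np.arctan2(d[1],d[0]);Q=[0,np.cos(yaw/2),np.sin(yaw/2),0]   # tool x along stand x, z down
E
python3 - <<'E'
from h import *
from plant import *
s=dict(np.load("scene.npz"));P=pts(s,np.ones((480,640),bool))
a=np.array([.233,-.607]);b=tab[:2];n=(b-a)/np.linalg.norm(b-a);r=P[:,:2]-a;t=r@n
k=(t>.1)&(t<np.linalg.norm(b-a)+.08)&(abs(r@[-n[1],n[0]])<.1);print("corridor max z",P[k,2].max())
print(yaw,hinge,[solve_ik(p,Q) for p in (tab,tab+[0,0,.1],hinge+.3*d)])
gripper_to(0.0)
p=get_tool_pos();servo_line([p[0],p[1],.36],feed=.2)
movep(tab+[0,0,.10]-.002*d,Q);print(get_t(),get_tool_pos())
s=snapshot("wrist");cv2.imwrite("pics/w1.png",s["pixels"][:,:,::-1])
E
```

```text
corridor max z 0.2226187984672278
1.3684073787492537 [ 0.59632727 -0.11357176  0.12      ] [array([ 0.61144204,  0.36580319, -0.35229791,  1.6811398 ,  0.13762092,
        1.11906662,  0.01796651]), array([ 0.60836236,  0.28917765, -0.34625545,  1.5664364 ,  0.10050892,
        1.30356897,  0.04641231]), array([ 0.22623539,  0.6625652 , -0.78584614,  1.55903947,  0.50163756,
        1.1313079 , -0.87346968])]
3.5917 [ 0.5696664  -0.2419307   0.29210996]
```

View pics/w1.png

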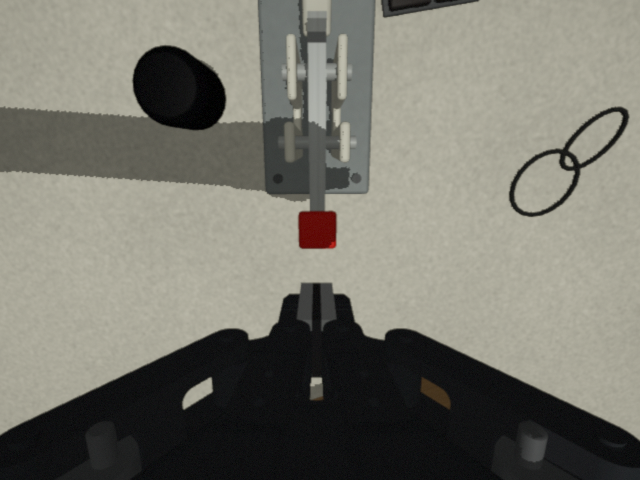

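The wrist view shows the lever aligned with the tool at column 317 and the red tab at (317,230), laterally centred. I cross-check it by depth, then press.

Run:
```python
from h import *
from plant import *
s=snapshot("wrist");P=pts(s,mask(s,"red",(280,190,360,260)));print("tab wrist",np.median(P,0),P.min(0),P.max(0))
c=np.r_[(P[:,:2].min(0)+P[:,:2].max(0))/2,.192];print(c,np.linalg.norm(c-tab))
if np.linalg.norm(c-tab)<.008:
    servo_line(tab+[0,0,.012],feed=.1);f0=get_wrist_force()
    print(servo_line(tab-.004*d-[0,0,.027],feed=.03,f_stop=20),get_tool_pos(),get_wrist_force()-f0)
    hold(.2);print(get_tool_pos(),get_wrist_force()-f0)
    servo_line(tab+[0,0,.09],feed=.12);hold(.2)
    s=snapshot("wrist");P=pts(s,mask(s,"red",(250,190,390,320)));print("tab after",np.median(P,0))
    s=snapshot("side");cv2.imwrite("pics/s2.png",s["pixels"][130:350,170:430,::-1].repeat(2,0).repeat(2,1));print(get_t())
```

```text
tab wrist [ 0.58098568 -0.250688    0.19141321] [ 0.57792017 -0.25272492  0.19037169] [ 0.5834305  -0.24799942  0.19263113]
[ 0.58067533 -0.25036217  0.192     ] 0.01649726138370289
```

The mask missed the shaded red and caught only the lit corner. I'll loosen it for the wrist view.

```bash
sed -i 's/(r>120)&(g<70)&(b<70)/(r>70)\&(g<r*.45)\&(b<r*.45)/' h.py
python3 - <<'E'
from h import *
from plant import *
s=snapshot("wrist");P=pts(s,mask(s,"red",(280,190,360,260)));print("tab wrist",len(P),np.median(P,0))
c=np.median(P,0);print(np.linalg.norm(c-tab))
if np.linalg.norm(c-tab)<.008:
    servo_line(tab+[0,0,.012],feed=.1);f0=get_wrist_force()
    print(servo_line(tab-.004*d-[0,0,.027],feed=.03,f_stop=20),get_tool_pos(),get_wrist_force()-f0)
    hold(.2);print(get_tool_pos(),get_wrist_force()-f0)
    servo_line(tab+[0,0,.09],feed=.12);hold(.2)
    s=snapshot("wrist");P=pts(s,mask(s,"red",(250,190,390,320)));print("tab after",np.median(P,0))
    s=snapshot("side");cv2.imwrite("pics/s2.png",s["pixels"][130:350,170:430,::-1].repeat(2,0).repeat(2,1));print(get_t())
E
```

```text
tab wrist 1304 [ 0.57154147 -0.23627904  0.19147931]
0.0010412003224213539
False [ 0.5700198  -0.24184475  0.16530075] [-2.09431908 -1.69456937  2.88905948]
[ 0.57017093 -0.24173     0.16531322] [-1.7312646  -3.20554201  4.49051795]
tab after [ 0.57152011 -0.23756221  0.18450205]
7.8583
```

View pics/s2.png

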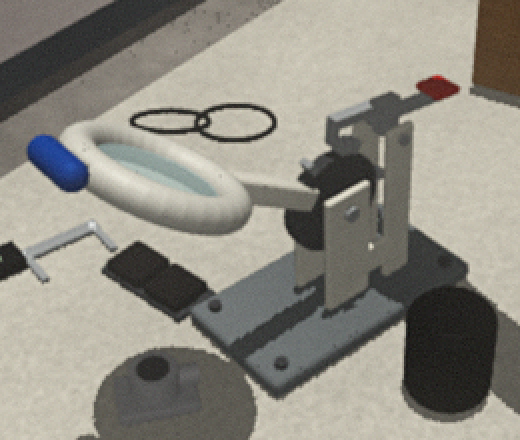

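The picture shows the tab pressed lower than before (side pixel about (388,174)), with the lens arm still up. But the wrist reading of z=0.1845 disagrees with the TCP reaching 0.165, so I check from the other cameras.

Run:
```python
from h import *
from plant import *
np.set_printoptions(precision=4,suppress=True)
print(get_gripper_width(),get_tool_pos(),get_wrist_force())
R=[]
for n,b in (("scene",(190,215,235,260)),("side",(365,150,410,200)),("wrist",(250,190,390,320))):
    s=snapshot(n);m=mask(s,"red",b);P=pts(s,m);v,u=np.nonzero(m);R.append(ray(s,u.mean(),v.mean()))
    A=np.c_[(P[:,:2]-tab[:2])@d[:2],np.ones(len(P))];print(n,len(P),np.median(P,0),"slope/z",np.linalg.lstsq(A,P[:,2],rcond=None)[0])
print(tri(R[0],R[1]))
cv2.imwrite("pics/w2.png",s["pixels"][150:350,220:420,::-1].repeat(2,0).repeat(2,1))
```

```text
-0.0003785318683589412 [ 0.5707 -0.237   0.2814] [ 0.0812 -0.6735  0.7617]
scene 170 [ 0.5761 -0.2377  0.1851] slope/z [0.1051 0.185 ]
side 117 [ 0.5681 -0.2337  0.1856] slope/z [0.0284 0.1855]
wrist 1287 [ 0.5715 -0.2377  0.1845] slope/z [0.0913 0.1845]
(array([ 0.5713, -0.2395,  0.1815]), np.float64(0.0012967009878012035))
```

View pics/w2.png

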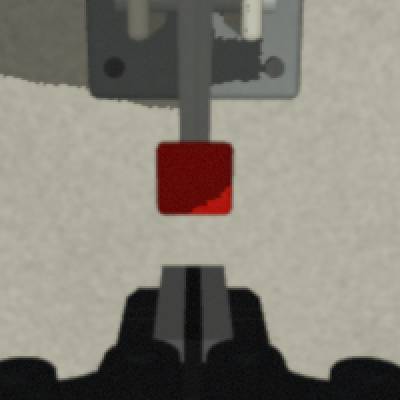

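The tab is only about 0.1 rad down although the TCP read 27 mm below its face. I press again in steps, logging the force and tab height at each.

Run:
```python
from h import *
from plant import *
np.set_printoptions(precision=4,suppress=True)
servo_line(tab+[0,0,.008],feed=.1);f0=get_wrist_force()
for z in (.19,.18,.172,.165,.160):
    st=servo_line(np.r_[(tab-.002*d)[:2],z],feed=.05,f_stop=20);hold(.1)
    s=snapshot("side");m=mask(s,"red",(365,150,410,200));P=pts(s,m)
    print(z,st,get_tool_pos(),get_wrist_force()-f0,len(P),P[:,2].min() if len(P) else 0,get_t())
    if st:break
cv2.imwrite("pics/s3.png",s["pixels"][100:300,300:500,::-1].repeat(3,0).repeat(3,1))
```

```text
0.19 False [ 0.5707 -0.239   0.1901] [-0.6539  0.3492 -0.4078] 128 0.1802378810983226 9.475
0.18 False [ 0.5707 -0.239   0.18  ] [-0.3859 -0.5504 -0.4416] 132 0.1794132862628605 9.975
0.172 False [ 0.5707 -0.239   0.172 ] [ 0.7762 -0.5021  0.3058] 114 0.17986396505093916 10.4333
0.165 False [ 0.5703 -0.2388  0.1648] [ 0.4309 -0.032  -0.5005] 81 0.17852652447895684 10.875
0.16 False [ 0.5706 -0.2393  0.1599] [-0.1566 -1.2007 -0.1104] 79 0.1725114640898063 11.275
```

View pics/s3.png

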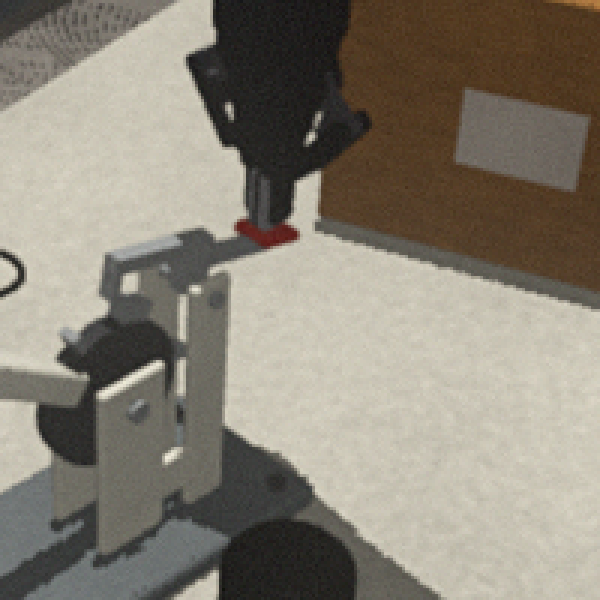

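The fingertips are on the tab, but contact comes about 19–20 mm higher than the TCP reading. The physical tip is therefore about 20 mm above the reported TCP. I'll continue down until the pawl's stop is felt.

Run:
```python
from h import *
from plant import *
np.set_printoptions(precision=4,suppress=True)
f0=np.zeros(3)
for z in (.155,.150,.147,.144):
    st=servo_line(np.r_[(tab-.004*d)[:2],z],feed=.03,f_stop=18);hold(.1);print(z,st,get_tool_pos(),get_wrist_force())
    if st or get_wrist_force()[2]>12:break
hold(.3)
servo_line(tab+[0,0,.09],feed=.12)
R=[]
for n,b in (("scene",(190,215,235,260)),("side",(365,150,410,200)),("wrist",(230,170,410,320))):
    s=snapshot(n);m=mask(s,"red",b);P=pts(s,m);v,u=np.nonzero(m);R.append(ray(s,u.mean(),v.mean()))
    A=np.c_[(P[:,:2]-tab[:2])@d[:2],np.ones(len(P))];print(n,len(P),np.median(P,0),"slope/z",np.linalg.lstsq(A,P[:,2],rcond=None)[0])
print(tri(R[0],R[1]),get_t())
```

```text
0.155 False [ 0.5702 -0.2404  0.1546] [0.5816 0.1404 0.5626]
0.15 True [ 0.5704 -0.2407  0.1527] [-1.9806  0.1588  5.5934]
scene 131 [ 0.5778 -0.2392  0.1711] slope/z [0.3152 0.1711]
side 84 [ 0.5659 -0.2318  0.1724] slope/z [0.2412 0.1716]
wrist 1088 [ 0.5713 -0.2384  0.1704] slope/z [0.2929 0.1706]
(array([ 0.5714, -0.2412,  0.1661]), np.float64(0.0013096763068190808)) 13.725
```

Tab slope is about 0.30 rad at z=0.1706, so the pawl is free at its stop. Next is the bar, using the 19 mm tip offset.

Run:
```python
from h import *
from plant import *
np.set_printoptions(precision=4,suppress=True)
off=.019
def tcp(q,dz=0): 
    p=hinge+(.295*np.cos(q)+.006)*d; p[2]=.12+.295*np.sin(q)+.012-off+dz; return p
p=get_tool_pos();servo_line([p[0],p[1],.37],feed=.2)
a=tcp(.585);servo_line([a[0],a[1],.37],feed=.2);servo_line(tcp(.585,.015),feed=.15)
print(get_tool_pos(),get_t(),get_wrist_force())
for q in (.52,.45,.38,.3,.22,.15,.08,.03,-.005,-.02):
    st=servo_line(tcp(q),feed=.05,f_stop=18);print(q,st,get_tool_pos(),get_wrist_force(),get_t())
    if st:break
hold(.3)
s=snapshot("side");cv2.imwrite("pics/s4.png",s["pixels"][:,:,::-1])
```

```text
[0.6475 0.1331 0.2917] 17.0333 [-0.767  -0.0694  0.7425]
0.52 False [0.6502 0.1466 0.2612] [1.7831 3.5848 5.1503] 17.8417
0.45 False [0.6523 0.1569 0.2429] [2.6608 5.2456 4.9011] 18.4083
0.38 False [0.6542 0.1659 0.2242] [1.6228 6.6199 4.1481] 18.975
0.3 False [0.656  0.1746 0.2022] [3.8993 7.5159 4.2755] 19.6
0.22 False [0.6574 0.1816 0.1795] [3.3887 8.5167 2.614 ] 20.225
0.15 False [0.6584 0.1863 0.1593] [5.2405 9.0009 2.7739] 20.7917
0.08 False [0.6588 0.1894 0.139 ] [ 3.1593 10.283   3.3635] 21.3583
0.03 False [0.6589 0.1905 0.1242] [4.2704 9.8213 2.8108] 21.8
-0.005 False [0.6587 0.1908 0.1138] [ 3.7753 10.201   2.6489] 22.1583
-0.02 False [0.6587 0.1908 0.1094] [ 4.3661 10.2564  3.7623] 22.4083
```

View pics/s4.png

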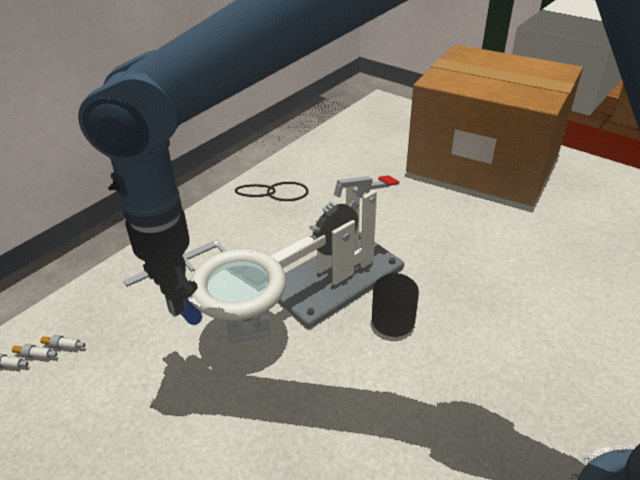

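The arm came down, but the +y force (10 N) and the 10 mm outward TCP shift suggest the fingers slid onto the bar's outer flank. I move outward, rise, and measure the bar.

Run:
```python
from h import *
from plant import *
np.set_printoptions(precision=4,suppress=True)
p=get_tool_pos();servo_line(p+.03*d,feed=.1);servo_line(p+.03*d+[0,0,.12],feed=.2);hold(.2)
print(get_tool_pos(),get_wrist_force(),get_t())
for n in("scene","side","wrist"):
    s=snapshot(n);k=mask(s,"blue",(0,0,640,480) if n=="wrist" else (400,200,500,320) if n=="scene" else (160,200,260,340));P=pts(s,k)
    cv2.imwrite(f"pics/{n}5.png",s["pixels"][:,:,::-1])
    if len(P): print(n,len(P),np.median(P,0),np.percentile(P,[2,98],axis=0).ravel(),"along",np.median((P-hinge)@d))
```

```text
[0.6636 0.2194 0.2269] [-0.7565  0.3031 -0.3989] 24.2583
scene 250 [0.6642 0.1735 0.1315] [0.6358 0.1628 0.1263 0.6834 0.1839 0.1344] along 0.2946643551057726
side 371 [0.6498 0.1778 0.1316] [0.6285 0.1666 0.1242 0.677  0.1871 0.1349] along 0.2963668207820216
wrist 687 [0.666  0.1812 0.129 ] [0.6304 0.1684 0.125  0.6836 0.1887 0.133 ] along 0.3013103719857602
```

View pics/wrist5.png

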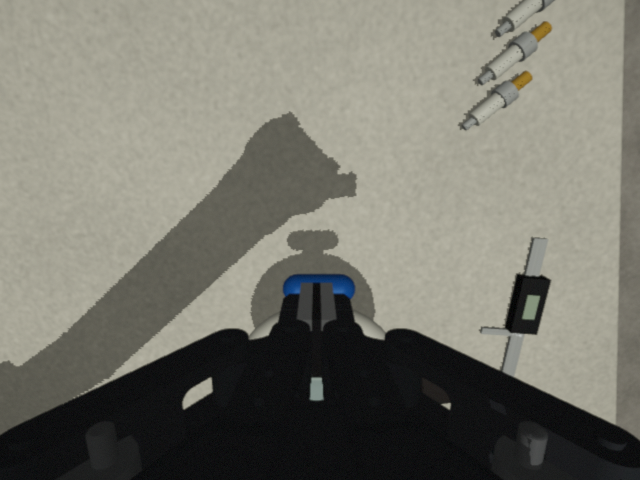

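The bar top is at 0.132–0.135 in all three views, against 0.132 on the stop, so q is about 0.00–0.01. The wrist view shows the bar at (318,285) with nothing touching it. Last checks are the pawl, the loose parts and a clear pose.

Run:
```python
from h import *
from plant import *
np.set_printoptions(precision=4,suppress=True)
p=get_tool_pos();servo_line(p+[0,0,.12],feed=.2);hold(.5)
S={}
for n in("scene","side"):
    s=snapshot(n);S[n]=s;o=dict(np.load(n+".npz"))
    P=pts(s,mask(s,"red",(190,215,235,265) if n=="scene" else (365,150,410,205)))
    A=np.c_[(P[:,:2]-tab[:2])@d[:2],np.ones(len(P))];print(n,"tab",np.median(P,0),np.linalg.lstsq(A,P[:,2],rcond=None)[0])
    B=pts(s,mask(s,"blue",(400,200,500,320) if n=="scene" else (160,200,260,340)));print(" bar top",np.percentile(B[:,2],[80,98]))
    for nm,b in {"scene":{"pad":(315,345,360,415),"filter":(280,215,325,252)},"side":{"pad":(215,245,280,290),"filter":(368,270,422,342)}}[n].items():
        c=[np.argwhere(mask(x,"dark",b)).mean(0)[::-1] for x in(o,s)];print(" ",nm,c)
print(get_tool_pos(),get_wrist_force(),get_t())
cv2.imwrite("pics/end.png",S["side"]["pixels"][:,:,::-1])
```

```text
scene tab [ 0.575  -0.2381  0.1709] [0.2894 0.1709]
 bar top [0.1327 0.1338]
  pad [array([337.0554, 380.6873]), array([337.0505, 380.7108])]
  filter [array([303.7847, 236.6341]), array([303.7098, 236.2685])]
side tab [ 0.567  -0.2334  0.1723] [0.2154 0.1718]
 bar top [0.1333 0.1351]
  pad [array([249.8125, 270.2545]), array([nan, nan])]
  filter [array([394.1375, 304.1538]), array([394.0763, 304.1606])]
[0.6642 0.2199 0.3482] [ 0.4344  0.3696 -0.309 ] 25.75<stdin>:12: RuntimeWarning: Mean of empty slice.
  ret = um.true_divide(
```

View pics/end.png

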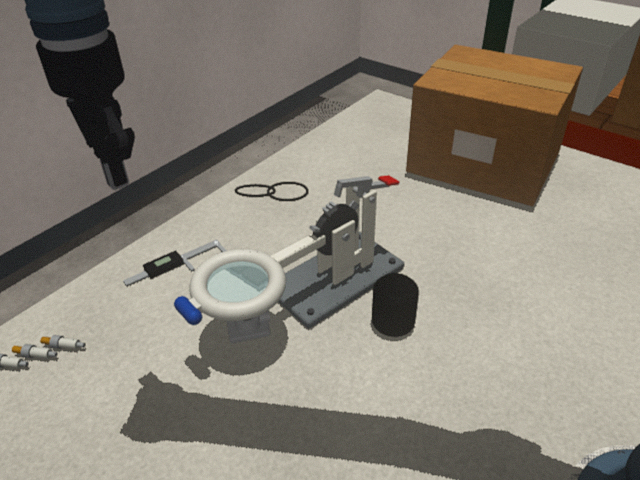

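The arm is level with the bar at (188,310), the tab is down at (388,181), the casting stands under the lens at (248,330) and the robot is clear. The pad is hidden by the lens in this view, but it is unchanged in the scene view.

```bash
python3 -c "
from plant import *
close_job()"
```

```text
the job is handed in; nothing more can be done
```

I pressed the pawl free, pushed the lens arm down to its stop by the blue bar, moved the robot clear and handed the job in at about 26 s. No verdict was reported.

**Last checks**
- **Pawl:** the tab is at z = 0.171 m with a slope of about 0.29 in the scene view. That is roughly 0.3 rad, free and close to its stop.
- **Lens arm:** the bar top is at 0.133–0.135 m, against 0.132 m on the stop, so the arm angle is at most about 0.01 rad.
- **Oil filter and brake pad:** unmoved to within 0.4 pixel where they could be seen. The lens hides the pad in the side view, so only the scene view confirms it.
- **Casting:** I checked it only by eye. It still stands under the lens and nothing came near it.
- **Robot:** clear of everything, with about zero wrist force.

**What disagreed**
- **Tip height:** the fingertips made contact about 19 mm higher than the reported TCP. The first press therefore freed the pawl only to about 0.1 rad, and I pressed again.
- **Bar push:** the tool was forced about 10 mm outward with about 10 N sideways, so the fingers probably slid towards the bar's outer flank. I never felt a distinct stop. That the arm is fully down comes from the camera heights alone.
- **Side-view tab slope:** that camera gave a lower tab slope of 0.22, but from fewer pixels and at the same height.

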